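# Hold the jogger's eccentric rotor heavy side down

### The job

The paper jogger's vibration drive is out on the bench; a steel weight is hidden on one side of its closed drum rotor, and the bearing is so stiff that the rotor stays wherever it is left. Turn the rotor back and forth by its studs to feel which side is heavy, then turn the heavy side straight down and finish while gripping a stud and holding the rotor still there, so that I can paint the timing mark on its top. Leave the other things on the bench where they are.

Things in the scene. Friction and masses are not known exactly. Their poses are not given: they have to be found in the camera images.
- rotor_center (a point): centre of the closed drum rotor, on the shaft's axis, 125 mm above the table, half-way through its width. The drum is 140 mm in diameter and 28 mm wide, upright, and turns without end. This frame turns with it: y lies along the shaft and points to the motor, z points to the yellow-marked stud. The drum's front face is at y = -14 mm
- stud (a point): middle of the yellow-marked stud's free length, at (0, -34, 52) mm from rotor_center. Six equal round steel studs, 12 mm thick, for bolt-on trim weights, stand 38 mm out of the drum's front face, parallel to the shaft, 52 mm from it, every 60 degrees. One at or near the top can be pinched from above, a finger on either side, to turn the rotor. A nut 5 mm high and 19 mm wide is at each root
- rotor (a joint): angle of the rotor, rad: 0 with the yellow-marked stud straight up, growing right-handed about the shaft's y axis (top moving to drive's +x). The marks only show how far it has turned; they say nothing of the weight, which is fixed in the drum at another place every time. The bearing drags with a steady 0.32 N m either way (6 N at a stud), so the rotor never moves by itself
- drive: drive unit, fixed to the bench: grey base plate 150 x 235 mm, green motor (top 175 mm high), blue bearing pedestal, rotor overhanging at -y. Origin on the table; rotor centre at (0, -130, 125) mm; y along the shaft to the motor, x towards the robot. The hidden weight pulls with 0.19 to 0.26 N m when level with the shaft (3.6 to 5 N at a stud): stiffer to turn where it rises, easier where it sinks
- screwdriver: screwdriver with a red handle, lying on the table; its origin is the middle of its underside. A bystander
- wrench: wrench lying on the table; its origin is the middle of its underside. A bystander
- mug: white mug, 80 mm across, 92 mm tall; its origin is the middle of its underside. A bystander
- grease_jar: white grease jar with a red lid, 64 mm across, 75 mm tall; its origin is the middle of its underside. A bystander
- pulley: aluminium belt pulley, 72 mm across, 32 mm tall; its origin is the middle of its underside. A bystander
- screw_tray: blue tray of screws, 160 x 110 x 30 mm; its origin is the middle of its underside. A bystander
- tape_roll: roll of packing tape lying flat, 100 mm across, 48 mm tall; its origin is the middle of its underside. A bystander
- drive_cover: white sheet-metal cover with slots, 150 x 110 x 16 mm; its origin is the middle of its underside. A bystander

How it is judged (in metres and radians):
At the end, for the whole second after the job is handed in: the rotor's heavy side points straight down within 17 degrees, the gripper's fingers still hold it (more than 3 N on the rotor) and the rotor is at rest (angle between eccentric_c0's own z axis and vertical above 2.84 rad and contact force between the fingers and rotor above 3 N and velocity of joint rotor between -0.1 and 0.1 rad/s); the arm keeps its last pose, push and grip.
It fails at once if a bystander is pushed more than 30 mm from its place (distance of any of screwdriver, wrench, mug, grease_jar, pulley, screw_tray, tape_roll, drive_cover from where it was at the start of the episode above 0.03 m).
It also fails if it takes over 72 s, if anything falls off the work surface, if the arm or the gripper's body presses on something with over 40 N, if the wrist force passes 120 N, or if a joint passes its speed limit or range.

### The arm

A 6-joint arm with a two-finger parallel gripper is mounted at the origin on the work surface. World frame = base frame: x ahead of the robot, y to its left, z up, the work surface at z = 0. Lengths are in mm, angles in rad, forces in N, time in s.
With the tool pointing down it reaches from about 275 to 750 mm from the base axis. Payload 10.2 kg.
Tool frame: the origin (TCP) lies midway between the tips of the shut fingers; the grasp point (between the pads) lies 19 mm behind it; z points along the fingers, y is the direction in which the jaws open and shut (so a half turn about z gives the same grasp; the last joint's range is limited). The gripper opens to 85 mm and grips with 20 to 120 N. Pads are 22 mm wide; open, the fingers measure 114 mm over their backs; the gripper's body (76 mm by 85 mm) begins 54 mm behind the grasp point. The pads swing forward as they close: fully open they stand 13 mm farther back than shut.
Start: joints at [-1.337, 0.313, 1.498, -0, 1.331, -0.223], TCP at [231.555, -471.183, 205.994] pointing down, gripper open.
Joint ranges: [-2.94, 2.94], [-0.97, 2.17], [0.19, 2.56], [-1.23, 4.37], [0.02, 3.11], [-2.88, 2.88]. Speed limits (rad/s): [2.39, 2.39, 3.01, 3.14, 3.14, 3.14].

### API

Orientations are given as a unit quaternion [w, x, y, z].
In Python, from rig import sense, optics, ctrl gives the robot as it stands.
- The arm moves only by the tool play_rows, never from a script. Its argument "plan" is a list of rows, each a list of 7 numbers: the shift along the world's x, y, z in mm, then the turn, a rotation vector about the world's x, y, z in rad, then the opening, from -1 (shut) to 1 (fully open), so that 0 is half open. A call has 1 to 5 rows; each row shifts and turns the pose as measured when the row begins; what a row does not reach is not made up. A row lasts 1/12 s, in which the tool goes at most 41.7 mm and 7.16 degrees, less where a joint would pass 70% of its speed; a pose out of reach is approached as far as the arm can. A call is refused whole if a number of a shift passes 41.7 or a number of a turn 0.125, either way. A call with a gripper value outside its range is refused whole. The fingers move at their own pace and stop on an object; "grip_force" is the grip in N (left out, the last holds). Time passes only in rows, so rows that do not move let the fingers close. It gives the time, the measured TCP pose, the force and the opening at its end, in the units of the state.
- sense(): the state, without advancing time (a new reading comes with each control period).
- optics.capture(name): name is "side" or "top"; returns a dict with "img" (480x640x3 uint8, blue, green, red), "fx", "fy", "cx", "cy" (pixels), "dist" ([k1, k2, p1, p2, k3] as OpenCV has them; the pictures are not rectified), "world_to_cam" (4x4, takes a point from world to camera coordinates). Camera axes: x right, y up, looking along -z (the intrinsics and any distortion apply to the point x, -y, -z); pixel columns grow to the right and rows downward; lengths in mm; the calibration is good to about 2 mm. A picture is of the moment at which its call begins. There is no depth.
- ctrl.finish_job(): hands the job in, once; it reports no verdict.
The state is a dict: "time_s": time; "joints": joint angles; "dq": joint speeds; "tau": joint torques, N m; "eef_pos": TCP position; "ee_rot": TCP orientation; "force": force on the tool from outside, world axes, zero at the start; "wrist_torque": the same for the moment, N m; "grip_width": opening from 0.0 (shut) to 1.0 (fully open).
Only numpy, scipy, OpenCV 4.12 (cv2) and the standard library are available. Lean on these libraries where they do the work, as an engineer would, in place of code of your own. Each camera call takes 0.05 s, during which the arm holds its last target. There are 200 camera calls.

## Working session

There is one attempt and no reset: what is moved stays moved. The work goes in short steps, Python scripts to look and compute and a tool call to move; the robot and the scene stay as the last step left them, time stands still between calls to the robot, and variables do not carry over. Pictures are saved under pics/ and viewed, about 8 in all and at most 12, crops included, and the job is handed in when it is done.

Besides the shell and the picture viewer there is one more tool, called as name(argument=value, ...) on one line, values as JSON. play_rows: Moves the arm, as the interface text tells. Its arguments: {"type":"object","properties":{"plan":{"type":"array"},"grip_force":{"type":"number"}},"required":["plan"]}

```bash
mkdir -p pics; ls; python3 - <<'E'
from rig import sense, optics, ctrl
import cv2
print(sense())
for n in("side","top"):
    c=optics.capture(n); cv2.imwrite(f"pics/{n}0.png",c["img"]); print({k:v for k,v in c.items() if k!="img"})
E
```

```text
pics
{'time_s': 0.0, 'joints': array([-1.33740607e+00,  3.13474326e-01,  1.49844773e+00,  3.15550973e-05,
        1.33097915e+00, -2.23380435e-01]), 'dq': array([ 0.00058496, -0.00035694,  0.00142868,  0.00144273,  0.00073826,
       -0.00028405]), 'tau': array([ 1.16278465e-03, -4.12264359e+01, -2.59747678e+01, -1.13654767e-04,
        4.01874713e-03,  1.33593650e-05]), 'eef_pos': array([ 231.49089303, -470.8898852 ,  205.41863699]), 'ee_rot': array([-6.54344532e-04,  9.74033873e-01,  2.26401384e-01,  1.20487908e-05]), 'force': array([-0.0330719 , -0.03755771,  0.30554815]), 'wrist_torque': array([-0.03017134,  0.00390039, -0.00871559]), 'grip_width': 0.9992262423121615}
{'fx': 602.7701365378994, 'fy': 602.7701365378994, 'cx': 318.1059346349189, 'cy': 246.31325255299652, 'dist': array([-0.17568098,  0.        ,  0.        ,  0.        ,  0.        ]), 'world_to_cam': array([[ 8.83847343e-01, -4.67374063e-01, -1.93742043e-02,
        -4.76311378e+02],
       [ 3.61410657e-01,  6.55993319e-01,  6.62612331e-01,
        -2.90388361e+02],
       [-2.96978469e-01, -5.92650193e-01,  7.48711920e-01,
        -1.67958326e+03],
       [ 0.00000000e+00,  0.00000000e+00,  0.00000000e+00,
         1.00000000e+00]])}
{'fx': 480.912546305246, 'fy': 480.912546305246, 'cx': 313.20917976373664, 'cy': 239.7603952587251, 'dist': array([-0.0577612,  0.       ,  0.       ,  0.       ,  0.       ]), 'world_to_cam': array([[-1.51022680e-02, -9.99856069e-01, -7.73058138e-03,
        -7.59776137e-01],
       [ 9.94828635e-01, -1.58020590e-02,  1.00330866e-01,
        -5.46867161e+02],
       [-1.00438584e-01, -6.17538009e-03,  9.94924095e-01,
        -1.27813299e+03],
       [ 0.00000000e+00,  0.00000000e+00,  0.00000000e+00,
         1.00000000e+00]])}
```

View pics/side0.png

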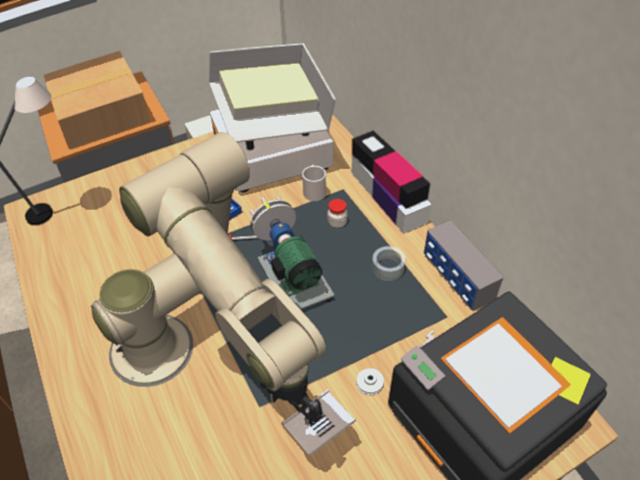

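View pics/top0.png

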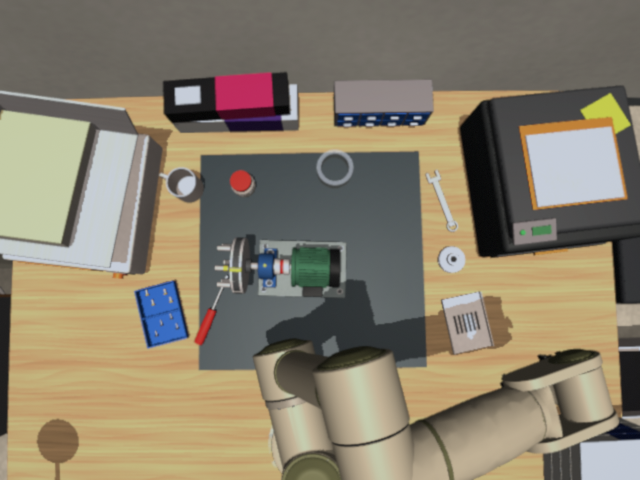

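Top view: drum at about (242,265), its shaft running right to the motor (316,267), and the studs pointing left. The screwdriver lies at (205,325) and the tray at (162,313). So drive +y ≈ world −y. I'll zoom in next.

```bash
python3 - <<'E'
import cv2,numpy as np
a=cv2.imread("pics/top0.png")[225:305,205:355]; a=cv2.resize(a,None,fx=5.2,fy=5.2,interpolation=cv2.INTER_CUBIC)[:, :780]
b=cv2.imread("pics/side0.png")[190:315,240:340]; b=cv2.resize(b,None,fx=4.8,fy=4.8,interpolation=cv2.INTER_CUBIC)
cv2.imwrite("pics/ta.png",a);cv2.imwrite("pics/sb.png",b)
E
```

```text
(no output)
```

View pics/ta.png

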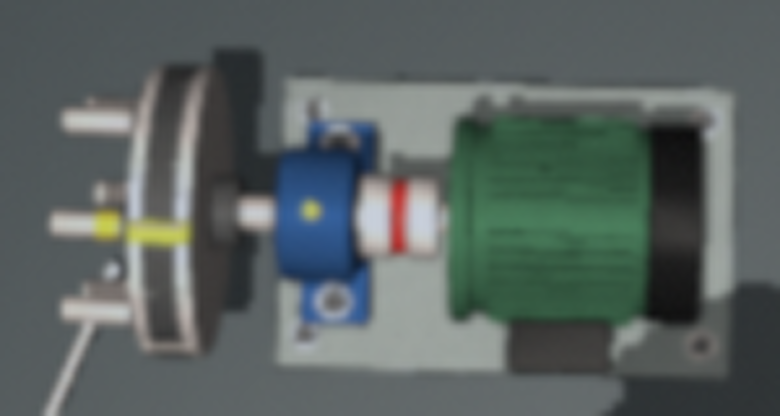

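View pics/sb.png

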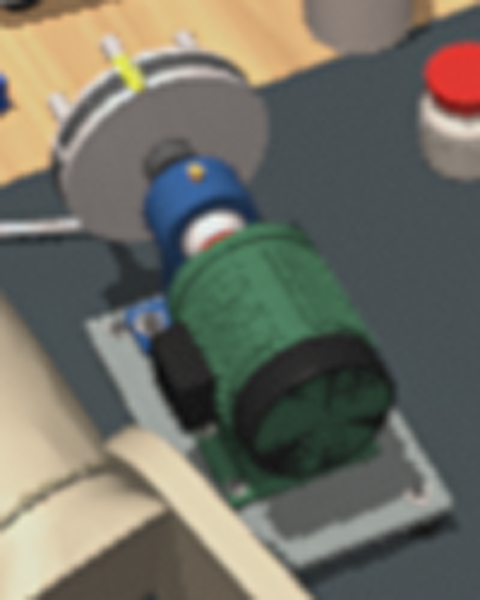

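The top crop shows the yellow stud tip at crop (52,223), the neighbouring tips at (62,120) and (62,310), and the rim mark at (160,233). In the side crop, the stud tips are at (108,40), (55,100) and (183,38), with the rim mark at (128,72). I'll fit the pose from these.

```bash
cat > h.py <<'E'
from rig import sense, optics, ctrl
import numpy as np, cv2
from scipy.optimize import least_squares
from scipy.spatial.transform import Rotation as R
def proj(c,P):
    M=c["world_to_cam"]; q=np.atleast_2d(P)@M[:3,:3].T+M[:3,3]; q=q*[1,-1,-1]
    K=np.array([[c["fx"],0,c["cx"]],[0,c["fy"],c["cy"]],[0,0,1]])
    return cv2.projectPoints(q.reshape(-1,1,3),np.zeros(3),np.zeros(3),K,np.asarray(c["dist"]))[0].reshape(-1,2)
def pt(x,phi,r,y):  # x=[cx,cy,yaw,theta], phi added stud angle
    a=x[3]+phi; return np.array([x[0],x[1],125])+R.from_euler('z',x[2]).apply([r*np.sin(a),y,r*np.cos(a)])
E
python3 - <<'E'
from h import *
t=optics.capture("top"); s=optics.capture("side"); d=np.pi/3
T=[((52,223),0,52,-52),((62,120),-d,52,-52),((62,310),d,52,-52),((160,233),0,70,0)]
S=[((108,40),0,52,-52),((55,100),d,52,-52),((183,38),-d,52,-52),((128,72),0,70,0)]
def f(x):
    r=[]
    for u,p,rr,y in T: r+=list(proj(t,pt(x,p,rr,y))[0]-np.array(u)/5.2-[205,225])
    for u,p,rr,y in S: r+=list(proj(s,pt(x,p,rr,y))[0]-np.array(u)/4.8-[240,190])
    return np.array(r)
o=least_squares(f,[500,130,np.pi,0],loss='soft_l1',x_scale=[100,100,1,1]); print(o.x, o.fun.reshape(-1,2).round(1) if 1 else 0)
print("stud",pt(o.x,0,52,-34), "tip",pt(o.x,0,52,-52)); print(sense()["joints"], R.from_quat(np.roll(sense()["ee_rot"],-1)).as_matrix().round(3))
E
```

```text
[4.76079752e+02 1.74027344e+02 3.09577357e+00 1.87352807e-01] [[ 0.1 -0.5]
 [ 0.6 -0.4]
 [ 0.3 -0.6]
 [-0.5 -0.6]
 [-0.9  0.4]
 [-0.9 -0.1]
 [-1.2 -0.2]
 [-0.2  0.7]]
stud [467.96176918 208.43528418 176.09003846] tip [468.78622422 226.41639299 176.09003846]
[-1.33739951e+00  3.13236290e-01  1.49813550e+00 -1.06900448e-05
  1.33102297e+00 -2.23399964e-01] [[ 0.897  0.441 -0.   ]
 [ 0.441 -0.897  0.001]
 [ 0.    -0.001 -1.   ]]
```

play_rows(plan=[[12, 38, 10, 0, 0, 0.06, -0.3], [12, 38, 10, 0, 0, 0.06, -0.3], [12, 38, 10, 0, 0, 0.06, -0.3], [12, 38, 10, 0, 0, 0.06, -0.3], [12, 38, 10, 0, 0, 0.06, -0.3]])

```text
time_s: 0.62
eef_pos: [289.0, -279.1, 251.8]
ee_rot: [-0.004, 0.929, 0.371, -0.001]
force: [0.6, 0.4, 0.2]
grip_width: 0.352
```

play_rows(plan=[[12, 38, 10, 0, 0, 0.06, -0.3], [12, 38, 10, 0, 0, 0.06, -0.3], [12, 38, 10, 0, 0, 0.06, -0.3], [12, 38, 10, 0, 0, 0.06, -0.3], [12, 38, 10, 0, 0, 0.06, -0.3]])

```text
time_s: 1.03
eef_pos: [346.7, -85.3, 302.6]
ee_rot: [-0.004, 0.86, 0.51, -0.001]
force: [0.5, -0.8, 0.5]
grip_width: 0.352
```

play_rows(plan=[[14, 38, 0, 0, 0, 0.06, -0.3], [14, 38, 0, 0, 0, 0.06, -0.3], [14, 38, 0, 0, 0, 0.06, -0.3], [14, 38, 0, 0, 0, 0.06, -0.3], [14, 38, 0, 0, 0, 0.06, -0.3]])

```text
time_s: 1.45
eef_pos: [416.0, 111.6, 305.7]
ee_rot: [-0.001, 0.769, 0.639, 0.001]
force: [0.5, -0.8, -0.3]
grip_width: 0.348
```

play_rows(plan=[[18, 34, 0, 0, 0, 0.05, -0.3], [18, 34, 0, 0, 0, 0.05, -0.3], [15, 27, -15, 0, 0, 0.04, -0.3], [0, 0, -30, 0, 0, 0, -0.3], [0, 0, -20, 0, 0, 0, -0.3]])

```text
time_s: 1.87
eef_pos: [469.9, 220.3, 240.9]
ee_rot: [0.001, 0.715, 0.699, 0.005]
force: [-0.5, -0.0, -1.2]
grip_width: 0.35
```

play_rows(plan=[[0, 0, 0, 0, 0, 0, -0.3], [0, 0, 0, 0, 0, 0, -0.3]])

```text
time_s: 2.03
eef_pos: [468.3, 220.8, 237.1]
ee_rot: [-0.001, 0.715, 0.699, 0.001]
force: [0.3, -0.4, 1.5]
grip_width: 0.35
```

```bash
python3 - <<'E'
from h import *
s=sense(); print(s["eef_pos"], R.from_quat(np.roll(s["ee_rot"],-1)).as_matrix().round(3), s["force"], s["wrist_torque"],s["joints"])
t=optics.capture("top")["img"][205:325,180:300]; u=optics.capture("side")["img"][150:270,210:330]
im=np.hstack([cv2.resize(a,(400,400),interpolation=cv2.INTER_CUBIC) for a in(t,u)]); cv2.imwrite("pics/a1.png",im)
E
```

```text
[468.25245245 220.81466528 237.13000074] [[ 0.022  1.     0.001]
 [ 1.    -0.022  0.003]
 [ 0.003  0.    -1.   ]] [ 0.31402853 -0.39679401  1.45986339] [-0.01769053  0.01447509 -0.01673309] [0.21237977 0.27426488 1.46751718 0.00308186 1.39860776 0.2336848 ]
```

View pics/a1.png

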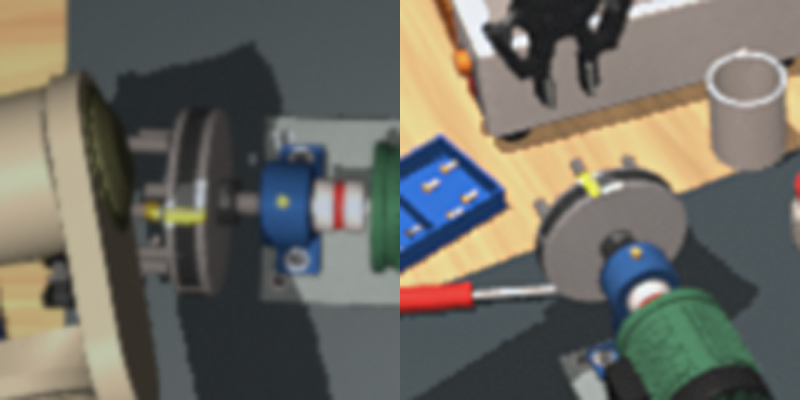

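```bash
python3 - <<'E'
from h import *
c=optics.capture("side"); x=[476.08,174.03,3.0958,.18735]
print(proj(c,[[468.25,220.8,237.1]]), proj(c,[[468.25-15,220.8,245],[468.25+15,220.8,245]]), proj(c,pt(x,0,52,-52)))
E
```

```text
[[260.3957571  185.02628065]] [[255.50233144 184.74800996]
 [264.79355655 181.35969907]] [[261.58847014 198.69751813]]
```

Picture 5 shows the fingertips straddling the yellow stud from above, at about (260,179) in the side view with the stud tip at (263,199). I'll descend.

play_rows(plan=[[0, -6, -20, 0, 0, 0, -0.3], [0, -6, -20, 0, 0, 0, -0.3], [0, 0, -15, 0, 0, 0, -0.3]])

```text
time_s: 2.43
eef_pos: [472.1, 207.8, 189.3]
ee_rot: [0.004, 0.716, 0.699, 0.009]
force: [0.9, -0.3, -0.3]
grip_width: 0.349
```

play_rows(plan=[[0, 0, -12, 0, 0, 0, -0.3], [0, 0, -8, 0, 0, 0, -0.3], [0, 0, 0, 0, 0, 0, -0.3]])

```text
time_s: 2.68
eef_pos: [472.7, 206.4, 169.7]
ee_rot: [0.005, 0.716, 0.698, 0.01]
force: [-0.4, 0.6, 0.6]
grip_width: 0.353
```

play_rows(plan=[[0, 0, 0, 0, 0, 0, -1], [0, 0, 0, 0, 0, 0, -1], [0, 0, 0, 0, 0, 0, -1]], grip_force=30)

```text
time_s: 2.93
eef_pos: [474.1, 206.3, 172.7]
ee_rot: [0.006, 0.717, 0.697, 0.011]
force: [0.3, 0.4, 1.2]
grip_width: -0.002
```

```bash
python3 - <<'E'
from h import *
s=sense(); print(s["eef_pos"], s["ee_rot"], s["force"], s["wrist_torque"],s["grip_width"])
E
```

```text
[474.11217049 206.30078352 172.65629776] [0.00582687 0.71670861 0.69725447 0.01144636] [0.28206564 0.38299359 1.1697523 ] [-0.04252064  0.02847598  0.0106981 ] -0.0017474681958633638
```

play_rows(plan=[[-1, 0, 12, 0, 0, 0, -1], [-2, 0, 15, 0, 0, 0, -0.3], [-2, 0, 0, 0, 0, 0, -0.3], [0, 0, 0, 0, 0, 0, -0.3]])

```text
time_s: 3.27
eef_pos: [469.6, 206.5, 202.6]
ee_rot: [0.007, 0.717, 0.697, 0.013]
force: [-0.7, -0.1, -0.9]
grip_width: 0.352
```

```bash
python3 - <<'E'
from h import *
s=sense(); print(s["eef_pos"], s["ee_rot"], s["force"], s["wrist_torque"],s["grip_width"])
u=optics.capture("side"); print(proj(u,[s["eef_pos"]]))
cv2.imwrite("pics/a2.png",cv2.resize(u["img"][150:230,220:320],(800,640),interpolation=cv2.INTER_CUBIC)[:600])
E
```

```text
[469.62899538 206.50087011 202.57194369] [0.00678395 0.71666271 0.69726814 0.01287149] [-0.67318668 -0.11521139 -0.85451906] [-0.05215438  0.05308388  0.05825495] 0.3519095023469772
[[263.80236868 196.25485895]]
```

View pics/a2.png

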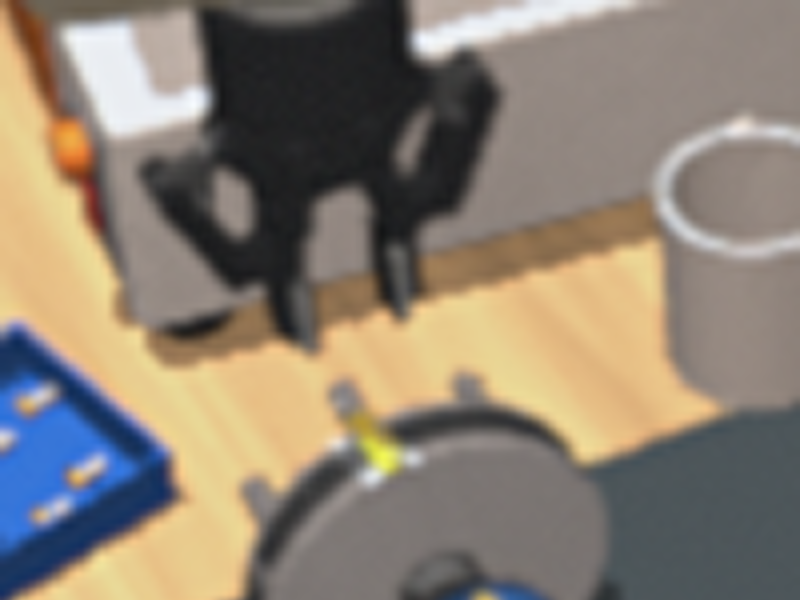

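Picture 6: the fingers are directly above the yellow stud but too high, because partly open tips sit farther back. The first close just missed over the top of the stud. I'll straighten the tool and go deeper.

play_rows(plan=[[-1, 1, -15, -0.004, 0.014, 0, -0.3], [-1, 1, -15, -0.004, 0.014, 0, -0.3], [-1, 1, -12, 0, 0, 0, -0.3], [0, 0, -8, 0, 0, 0, -0.3]])

```text
time_s: 3.65
eef_pos: [466.2, 209.7, 147.3]
ee_rot: [-0.001, 0.717, 0.697, -0.001]
force: [-0.5, 0.7, -0.5]
grip_width: 0.35
```

play_rows(plan=[[0, 0, -3, 0, 0, 0, -0.3], [0, 0, 0, 0, 0, 0, -0.3]])

```text
time_s: 3.82
eef_pos: [464.5, 209.4, 139.9]
ee_rot: [-0.003, 0.717, 0.697, -0.005]
force: [0.5, -1.1, -0.1]
grip_width: 0.353
```

```bash
python3 - <<'E'
from h import *
s=sense(); print(s["eef_pos"], s["ee_rot"], s["force"], s["wrist_torque"],s["grip_width"])
E
```

```text
[464.47379104 209.3977253  139.87351419] [-0.00289075  0.71673981  0.69731955 -0.00459685] [ 0.53846059 -1.13208535 -0.09656448] [-0.03332797  0.00736913 -0.01120107] 0.35332552773553794
```

play_rows(plan=[[2, 0, 8, 0, 0.01, 0, -0.3], [0, 0, 3, 0, 0, 0, -1], [0, 0, 0, 0, 0, 0, -1], [0, 0, 0, 0, 0, 0, -1]])

```text
time_s: 4.15
eef_pos: [466.2, 209.3, 150.1]
ee_rot: [-0.007, 0.717, 0.697, -0.009]
force: [0.4, 1.0, -1.9]
grip_width: 0.114
```

play_rows(plan=[[0, 0, 0, 0, 0, 0, -1], [0, 0, 0, 0, 0, 0, -1]])

```text
time_s: 4.32
eef_pos: [466.2, 209.3, 150.0]
ee_rot: [-0.007, 0.717, 0.697, -0.009]
force: [1.1, 0.0, 0.3]
grip_width: 0.119
```

```bash
python3 - <<'E'
from h import *
s=sense(); print(s["eef_pos"], s["ee_rot"], s["force"], s["wrist_torque"],s["grip_width"])
E
```

```text
[466.22485341 209.26222749 150.03487377] [-0.006806    0.71688043  0.6971065  -0.00886901] [1.13434148 0.042846   0.27199157] [-0.03254264 -0.12839142 -0.0984726 ] 0.11901883988518211
```

The stud is gripped (opening about 10 mm, θ≈0.22). I'll start the sweep toward −θ and log forces as it goes.

```bash
cat > log.py <<'E'
from h import *
import json
s=sense(); p=s["eef_pos"]; F=s["force"]; M=s["wrist_torque"]
Rm=R.from_quat(np.roll(s["ee_rot"],-1)).as_matrix(); g=p-19*Rm[:,2]-7*Rm[:,2]  # stud point
x=477.6-g[0]; z=g[2]-125; th=np.arctan2(x,z)
ft=F@np.array([-np.cos(th),0,-np.sin(th)])  # along +theta tangent, on tool
fr=F@np.array([-np.sin(th),0,np.cos(th)])
print(f"th {th:.3f} r {np.hypot(x,z):.1f} Ft {ft:.2f} Fr {fr:.2f} Fy {F[1]:.2f} M {M.round(3)} tilt {Rm[0,2]:.3f} {Rm[1,2]:.3f} w {s['grip_width']:.3f} y {p[1]:.1f} t {s['time_s']:.2f}")
open("log.txt","a").write(json.dumps({k:(v.tolist() if hasattr(v,'tolist') else v) for k,v in s.items()})+"\n")
E
python3 log.py
```

```text
th 0.209 r 52.2 Ft -1.17 Fr 0.03 Fy 0.04 M [-0.033 -0.128 -0.098] tilt -0.022 -0.003 w 0.119 y 209.3 t 4.32
```

play_rows(plan=[[4.6, 0, 0.8, 0, 0, 0, -1], [4.7, 0, 0.4, 0, 0, 0, -1]])

```text
time_s: 4.48
eef_pos: [470.7, 209.1, 150.9]
ee_rot: [-0.011, 0.717, 0.697, -0.014]
force: [-14.9, -2.4, 11.6]
grip_width: 0.117
```

```bash
python3 log.py
```

```text
th 0.115 r 52.3 Ft 13.45 Fr 13.27 Fy -2.39 M [-0.414  2.805 -0.104] tilt -0.035 -0.004 w 0.117 y 209.1 t 4.48
```

play_rows(plan=[[4.7, 0, 0, 0, 0, 0, -1], [4.7, 0, -0.4, 0, 0, 0, -1]])

```text
time_s: 4.65
eef_pos: [475.8, 208.8, 152.0]
ee_rot: [-0.014, 0.716, 0.698, -0.019]
force: [-12.6, -2.8, 15.9]
grip_width: 0.113
```

```bash
python3 log.py
```

```text
th 0.012 r 52.9 Ft 12.45 Fr 16.07 Fy -2.76 M [-0.496  2.361 -0.065] tilt -0.046 -0.006 w 0.113 y 208.8 t 4.65
```

play_rows(plan=[[4.6, 0, -0.9, 0, 0, 0, -1]])

```text
time_s: 4.73
eef_pos: [478.8, 208.7, 152.3]
ee_rot: [-0.015, 0.716, 0.698, -0.02]
force: [-11.5, -3.3, 18.8]
grip_width: 0.109
```

```bash
python3 log.py
```

```text
th -0.047 r 53.3 Ft 12.34 Fr 18.28 Fy -3.31 M [-0.552  2.278 -0.047] tilt -0.050 -0.007 w 0.109 y 208.7 t 4.73
```

play_rows(plan=[[4.6, 0, 0.4, 0, -0.012, 0, -1], [4.5, 0, 0.0, 0, -0.012, 0, -1]])

```text
time_s: 4.9
eef_pos: [484.7, 208.3, 152.9]
ee_rot: [-0.009, 0.716, 0.698, -0.016]
force: [-9.5, -2.1, 1.7]
grip_width: 0.107
```

```bash
python3 log.py
```

```text
th -0.147 r 54.5 Ft 9.62 Fr 0.28 Fy -2.10 M [-0.169  1.825 -0.044] tilt -0.036 -0.009 w 0.107 y 208.3 t 4.90
```

play_rows(plan=[[4.4, 0, -0.6, 0, -0.012, 0, -1], [4.3, 0, -1.0, 0, -0.012, 0, -1]])

```text
time_s: 5.07
eef_pos: [491.4, 208.1, 152.4]
ee_rot: [-0.002, 0.716, 0.698, -0.009]
force: [-6.9, -1.8, 9.6]
grip_width: 0.101
```

```bash
python3 log.py
```

```text
th -0.260 r 55.2 Ft 9.19 Fr 7.52 Fy -1.75 M [-0.405  1.24  -0.062] tilt -0.016 -0.011 w 0.101 y 208.1 t 5.07
```

play_rows(plan=[[4.2, 0, -1.4, 0, -0.012, 0, -1], [4.0, 0, -1.8, 0, -0.012, 0, -1]])

```text
time_s: 5.23
eef_pos: [498.9, 207.8, 150.8]
ee_rot: [0.007, 0.715, 0.699, -0.001]
force: [-5.1, -2.2, 14.3]
grip_width: 0.089
```

```bash
python3 log.py
```

```text
th -0.387 r 55.9 Ft 10.08 Fr 11.29 Fy -2.23 M [-0.26   0.825 -0.038] tilt 0.007 -0.012 w 0.089 y 207.8 t 5.23
```

```bash
python3 - <<'E'
from h import *
t=optics.capture("top")["img"][225:305,190:290]; u=optics.capture("side")["img"][165:245,235:335]
cv2.imwrite("pics/a3.png",np.vstack([cv2.resize(a,(375,300),interpolation=cv2.INTER_CUBIC) for a in(t,u)]))
E
python3 log.py
```

```text
th -0.396 r 56.2 Ft 3.55 Fr 4.82 Fy -2.00 M [-0.278  0.153 -0.064] tilt 0.009 -0.012 w 0.081 y 207.7 t 5.33
```

View pics/a3.png

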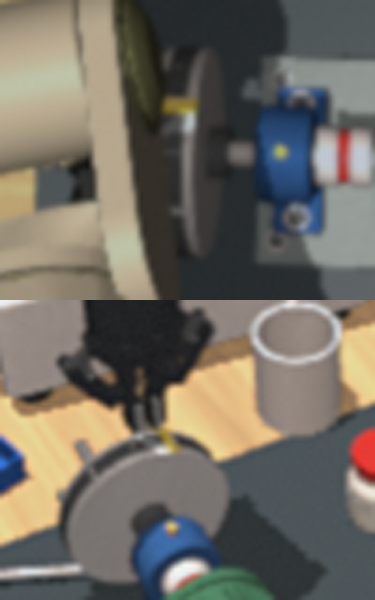

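Picture 7: the rotor has turned with the gripper. The yellow rim mark is now at top px (238.5,253) and side px (280.3,202.3), and the fingers are still at the stud. I'll check the angle from the mark.

```bash
python3 - <<'E'
from h import *
t=optics.capture("top");u=optics.capture("side")
for th in(-.3,-.4,-.5,-.6):
    x=[476.08,174.03,3.0958,th]; print(th,proj(t,pt(x,0,70,0)),proj(u,pt(x,0,70,0)))
E
python3 log.py
```

```text
-0.3 [[236.09035502 255.02168797]] [[277.04526216 202.5766292 ]]
-0.4 [[236.38643182 252.33233428]] [[279.13830404 202.46348103]]
-0.5 [[236.72076936 249.79251586]] [[281.15325008 202.53422011]]
-0.6 [[237.08911729 247.43004014]] [[283.06921464 202.78690272]]
th -0.396 r 56.2 Ft 3.57 Fr 5.66 Fy -1.86 M [-0.315  0.151 -0.025] tilt 0.009 -0.011 w 0.074 y 207.7 t 5.43
```

play_rows(plan=[[0, 0, 0, 0, 0, 0, -0.5], [0, 0, 0, 0, 0, 0, -0.5], [0, 1, -4, 0, 0, 0, -0.5], [0, 1, -3, 0, 0, 0, -0.5]])

```text
time_s: 5.77
eef_pos: [500.0, 209.8, 144.3]
ee_rot: [0.008, 0.716, 0.699, -0.0]
force: [0.4, 0.6, 0.1]
grip_width: 0.251
```

```bash
python3 log.py
```

```text
th -0.455 r 50.4 Ft -0.30 Fr 0.24 Fy 0.58 M [-0.033  0.02  -0.043] tilt 0.011 -0.011 w 0.251 y 209.8 t 5.77
```

play_rows(plan=[[0, 0, 0, 0, 0, 0, -1], [0, 0, 0, 0, 0, 0, -1], [0, 0, 0, 0, 0, 0, -1]], grip_force=40)

```text
time_s: 6.02
eef_pos: [499.8, 209.9, 143.6]
ee_rot: [0.008, 0.716, 0.699, -0.001]
force: [-1.3, 0.3, 1.6]
grip_width: 0.119
```

```bash
python3 log.py
```

```text
th -0.458 r 49.7 Ft 1.88 Fr 0.91 Fy 0.33 M [-0.078  0.139 -0.127] tilt 0.010 -0.012 w 0.119 y 209.9 t 6.02
```

play_rows(plan=[[0, 0, 0, 0, 0, 0, -1], [0, 0, 0, 0, 0, 0, -1]])

```text
time_s: 6.18
eef_pos: [499.8, 209.9, 143.6]
ee_rot: [0.007, 0.716, 0.698, -0.001]
force: [0.0, 0.1, 2.3]
grip_width: 0.114
```

```bash
python3 log.py
```

```text
th -0.458 r 49.7 Ft 1.00 Fr 2.09 Fy 0.11 M [-0.048  0.009 -0.149] tilt 0.010 -0.012 w 0.114 y 209.9 t 6.18
```

play_rows(plan=[[4.1, 0, -2.2, 0, 0, 0, -1], [3.9, 0, -2.6, 0, 0, 0, -1]])

```text
time_s: 6.35
eef_pos: [506.0, 209.7, 139.8]
ee_rot: [0.006, 0.716, 0.698, -0.002]
force: [-10.2, -2.8, 6.9]
grip_width: 0.113
```

```bash
python3 log.py
```

```text
th -0.606 r 49.6 Ft 12.34 Fr -0.18 Fy -2.84 M [-0.568  1.796 -0.163] tilt 0.005 -0.013 w 0.113 y 209.7 t 6.35
```

play_rows(plan=[[3.8, 0, -3.0, 0, 0, 0, -1], [3.6, 0, -3.3, 0, 0, 0, -1]])

```text
time_s: 6.52
eef_pos: [512.2, 209.4, 134.5]
ee_rot: [0.005, 0.716, 0.698, -0.004]
force: [-5.7, -2.8, 10.5]
grip_width: 0.116
```

```bash
python3 log.py
```

```text
th -0.772 r 49.6 Ft 11.42 Fr 3.58 Fy -2.84 M [-0.461  1.27  -0.178] tilt 0.002 -0.014 w 0.116 y 209.4 t 6.52
```

play_rows(plan=[[3.3, 0, -3.4, 0, 0, 0, -1]])

```text
time_s: 6.6
eef_pos: [515.1, 209.3, 131.6]
ee_rot: [0.005, 0.716, 0.698, -0.005]
force: [-5.9, -1.4, 10.9]
grip_width: 0.118
```

```bash
python3 log.py
```

```text
th -0.854 r 49.7 Ft 12.10 Fr 2.65 Fy -1.39 M [-0.328  1.495 -0.205] tilt 0.000 -0.014 w 0.118 y 209.3 t 6.60
```

play_rows(plan=[[-3.3, 0, 3.4, 0, 0, 0, -1], [-3.6, 0, 3.1, 0, 0, 0, -1]])

```text
time_s: 6.77
eef_pos: [509.8, 209.4, 136.4]
ee_rot: [0.005, 0.716, 0.698, -0.004]
force: [7.5, 2.2, -9.4]
grip_width: 0.116
```

```bash
python3 log.py
```

```text
th -0.709 r 49.3 Ft -11.75 Fr -2.24 Fy 2.17 M [ 0.428 -1.71  -0.103] tilt 0.002 -0.013 w 0.116 y 209.4 t 6.77
```

play_rows(plan=[[-3.8, 0, 2.8, 0, 0, 0, -1], [-4.0, 0, 2.4, 0, 0, 0, -1]])

```text
time_s: 6.93
eef_pos: [504.1, 209.7, 140.8]
ee_rot: [0.007, 0.716, 0.698, -0.001]
force: [10.9, 0.8, -6.4]
grip_width: 0.117
```

```bash
python3 log.py
```

```text
th -0.561 r 49.4 Ft -12.65 Fr 0.41 Fy 0.82 M [ 0.251 -1.844 -0.106] tilt 0.008 -0.011 w 0.117 y 209.7 t 6.93
```

play_rows(plan=[[-4.2, 0, 2.0, 0, 0, 0, -1], [-4.4, 0, 1.6, 0, 0, 0, -1]])

```text
time_s: 7.1
eef_pos: [498.2, 210.0, 144.3]
ee_rot: [0.009, 0.717, 0.698, 0.002]
force: [8.4, 1.1, -4.7]
grip_width: 0.117
```

```bash
python3 log.py
```

```text
th -0.419 r 49.6 Ft -9.60 Fr -0.88 Fy 1.12 M [ 0.204 -1.52  -0.117] tilt 0.016 -0.010 w 0.117 y 210.0 t 7.10
```

play_rows(plan=[[-4.5, 0, 1.3, 0, 0, 0, -1], [-4.6, 0, 0.9, 0, 0, 0, -1]])

```text
time_s: 7.27
eef_pos: [492.2, 210.4, 146.9]
ee_rot: [0.012, 0.717, 0.697, 0.006]
force: [8.6, 1.2, -6.1]
grip_width: 0.113
```

```bash
python3 log.py
```

```text
th -0.283 r 49.9 Ft -9.94 Fr -3.42 Fy 1.20 M [ 0.176 -1.731 -0.093] tilt 0.026 -0.008 w 0.113 y 210.4 t 7.27
```

play_rows(plan=[[-4.7, 0, 0.6, 0, 0, 0, -1], [-4.7, 0, 0.2, 0, 0, 0, -1]])

```text
time_s: 7.43
eef_pos: [486.3, 210.7, 148.6]
ee_rot: [0.015, 0.717, 0.697, 0.011]
force: [9.4, 0.9, -4.7]
grip_width: 0.116
```

```bash
python3 log.py
```

```text
th -0.155 r 50.2 Ft -10.03 Fr -3.20 Fy 0.94 M [ 0.094 -1.754 -0.102] tilt 0.037 -0.006 w 0.116 y 210.7 t 7.43
```

play_rows(plan=[[-4.7, 0, -0.2, 0, 0, 0, -1], [-4.6, 0, -0.6, 0, 0, 0, -1]])

```text
time_s: 7.6
eef_pos: [481.1, 211.0, 149.4]
ee_rot: [0.019, 0.717, 0.697, 0.016]
force: [8.7, -0.0, 5.7]
grip_width: 0.118
```

```bash
python3 log.py
```

```text
th -0.044 r 50.4 Ft -8.49 Fr 6.12 Fy -0.00 M [ 0.162 -1.621 -0.109] tilt 0.050 -0.004 w 0.118 y 211.0 t 7.60
```

play_rows(plan=[[-4.5, 0, -1.1, 0, 0, 0, -1], [-4.4, 0, -1.5, 0, 0, 0, -1]])

```text
time_s: 7.77
eef_pos: [477.2, 211.2, 149.6]
ee_rot: [0.024, 0.717, 0.696, 0.023]
force: [8.7, -1.5, 3.1]
grip_width: 0.118
```

```bash
python3 log.py
```

```text
th 0.041 r 50.6 Ft -8.87 Fr 2.73 Fy -1.47 M [ 0.01  -2.023 -0.06 ] tilt 0.065 -0.002 w 0.118 y 211.2 t 7.77
```

play_rows(plan=[[-4.7, 0, -1.0, 0, 0.015, 0, -1], [-4.6, 0, -1.2, 0, 0.015, 0, -1]])

```text
time_s: 7.93
eef_pos: [472.0, 211.5, 149.8]
ee_rot: [0.017, 0.717, 0.696, 0.017]
force: [10.8, 1.0, -4.4]
grip_width: 0.115
```

```bash
python3 log.py
```

```text
th 0.135 r 51.2 Ft -10.16 Fr -5.82 Fy 0.96 M [ 0.087 -2.014 -0.065] tilt 0.049 -0.000 w 0.115 y 211.5 t 7.93
```

play_rows(plan=[[-4.6, 0, -1.5, 0, 0.015, 0, -1], [-4.5, 0, -1.9, 0, 0.015, 0, -1]])

```text
time_s: 8.1
eef_pos: [467.6, 211.7, 149.3]
ee_rot: [0.011, 0.717, 0.696, 0.012]
force: [8.8, -0.7, 5.5]
grip_width: 0.112
```

```bash
python3 log.py
```

```text
th 0.213 r 51.4 Ft -9.73 Fr 3.54 Fy -0.72 M [-0.149 -1.829 -0.043] tilt 0.033 0.001 w 0.112 y 211.7 t 8.10
```

play_rows(plan=[[-4.3, 0, -2.2, 0, 0.015, 0, -1], [-4.2, 0, -2.5, 0, 0.015, 0, -1]])

```text
time_s: 8.27
eef_pos: [464.5, 212.0, 148.8]
ee_rot: [0.005, 0.718, 0.696, 0.008]
force: [5.7, -1.6, 13.6]
grip_width: 0.114
```

```bash
python3 log.py
```

```text
th 0.266 r 51.6 Ft -9.04 Fr 11.62 Fy -1.64 M [-0.336 -1.145 -0.108] tilt 0.019 0.003 w 0.114 y 212.0 t 8.27
```

```bash
cat > fit.py <<'E'
from h import *
import json
L=[json.loads(l) for l in open("log.txt")]
ey=np.array([-.0458,-.999,0]); C0=np.array([476.08,174.03,125.])
rows=[];y=[];info=[];prev=None
def theta(s):
    Z=R.from_quat(np.roll(s["ee_rot"],-1)).as_matrix()[:,2]; g=np.array(s["eef_pos"])-26*Z
    return np.arcsin(np.clip((477.6-g[0])/52,-1,1)) + OFF.get(0,0), Z
OFF={}
try: OFFS=json.load(open("offs.json"))   # list of [t_start, offset] for other studs
except Exception: OFFS=[]
for s in L:
    OFF[0]=sum([o for t,o in OFFS if s["time_s"]>=t][-1:])
    th,Z=theta(s)
    if prev is not None and s["time_s"]-prev[1]<.3 and s["time_s"]>prev[1] and abs(th-prev[0])>.03:
        sg=np.sign(th-prev[0]); F=np.array(s["force"]);M=np.array(s["wrist_torque"]);p=np.array(s["eef_pos"])
        # tool torque on rotor T = -((p-Lz-C)xF/1000+M).ey ; T+G=.32 sg ; G=a cos+b sin
        k=-(np.cross(p-C0,F)/1000+M)@ey
        cl=np.cross(Z,F)@ey*.1   # +L*(ZxF)
        cx=np.cross([1,0,0],F)@ey/1000; cz=np.cross([0,0,1],F)@ey/1000
        rows.append([cl,np.cos(th),np.sin(th),cx,cz,M@ey*0+1e-9]); y.append(.32*sg-k); info.append((th,sg))
    prev=(th,s["time_s"])
A=np.array(rows)[:,:5];y=np.array(y);info=np.array(info)
sig=.06; P=np.diag([0,1/.2,1/.2,1/3.,1/3.])  # priors
sol=np.linalg.lstsq(np.vstack([A/sig,P]),np.r_[y/sig,np.zeros(5)],rcond=None)[0]
res=y-A@sol; cov=np.linalg.inv((A/sig).T@(A/sig)+P.T@P)
a,b=sol[1:3]; W=np.hypot(a,b); phi=np.arctan2(a,b)
J=np.array([b,-a])/W**2; sp=np.sqrt(J@cov[1:3,1:3]@J)*max(1,res.std()/sig)
print("L",sol[0]*100,"dC",sol[3:5],"W",W,"phi",phi,"+-",sp,"theta target",(np.pi-phi+np.pi)%(2*np.pi)-np.pi,"res",res.std(),len(y))
if __import__('sys').argv[1:]: print(np.c_[info,res,y-A[:,[0,3,4]]@sol[[0,3,4]]].round(3))
E
python3 fit.py v
```

```text
L 190.209404273536 dC [-0.72836474  0.09977646] W 0.19701671673022572 phi 0.642590026505773 +- 0.27417816677661283 theta target 2.49900262708402 res 0.14421420324545253 19
[[ 0.115 -1.    -0.048  0.087]
 [ 0.012 -1.     0.055  0.175]
 [-0.048 -1.    -0.013  0.097]
 [-0.154 -1.    -0.163 -0.071]
 [-0.277 -1.     0.048  0.119]
 [-0.418 -1.     0.189  0.233]
 [-0.575 -1.     0.16   0.174]
 [-0.727 -1.    -0.076 -0.092]
 [-0.804 -1.    -0.199 -0.231]
 [-0.666  1.     0.231  0.226]
 [-0.53   1.    -0.274 -0.252]
 [-0.398  1.    -0.052 -0.004]
 [-0.271  1.     0.101  0.173]
 [-0.15   1.    -0.036  0.057]
 [-0.043  1.    -0.083  0.028]
 [ 0.04   1.     0.29   0.414]
 [ 0.133  1.    -0.063  0.075]
 [ 0.21   1.     0.035  0.184]
 [ 0.264  1.    -0.123  0.032]]
```

```bash
cat > fit2.py <<'E'
import sys; sys.argv=sys.argv[:1]
from fit import *
# Ft-only: -Ft*.052 = c_seg*sg - G - (dC terms)
X=[];Y=[];I=[];prev=None
segs=[0,5.5]+[t for t,_ in OFFS]+([] if not __import__('os').path.exists('segs.json') else json.load(open('segs.json')))
segs=sorted(set(segs)); 
for s in L:
    OFF[0]=sum([o for t,o in OFFS if s["time_s"]>=t][-1:])
    th,Z=theta(s); ta=th-OFF[0]
    if prev is not None and .05<s["time_s"]-prev[1]<.3 and abs(th-prev[0])>.02*(s["time_s"]-prev[1])/.083:
        sg=np.sign(th-prev[0]); F=np.array(s["force"])
        Ft=F@np.array([-np.cos(ta),0,-np.sin(ta)])
        k=[1.*(max(i for i,t in enumerate(segs) if t<=s["time_s"])==j) for j in range(len(segs))]
        X.append([np.cos(th),np.sin(th)]+[-sg*q for q in k]); Y.append(Ft*.052); I.append((th,sg,s["time_s"]))
    prev=(th,s["time_s"])
# Ft (on tool) = -T/r ; T = c*sg - G  => Ft*.052 = G - c*sg
X=np.array(X);Y=np.array(Y);n=X.shape[1];sig=.06
Pm=np.zeros((n,n)); Pm[0,0]=Pm[1,1]=1/.2
for j in range(2,n): Pm[j,j]=1/.15
sol=np.linalg.lstsq(np.vstack([X/sig,Pm]),np.r_[Y/sig,Pm@np.r_[0,0,.47*np.ones(n-2)]],rcond=None)[0]
r=Y-X@sol; a,b=sol[:2]; W=np.hypot(a,b); phi=np.arctan2(a,b); cov=np.linalg.inv((X/sig).T@(X/sig)+Pm@Pm); J=np.array([b,-a])/W**2
print("Ft-only W",W,"phi",phi,"+-",np.sqrt(J@cov[:2,:2]@J)*max(1,r.std()/sig),"target",(2*np.pi-phi)%(2*np.pi)-np.pi,"c",sol[2:],"res",r.std(),len(Y))
for q in np.c_[I,r,r+X[:,:2]@sol[:2]].round(3).tolist(): print(q)
E
python3 fit2.py
```

```text
L 190.209404273536 dC [-0.72836474  0.09977646] W 0.19701671673022572 phi 0.642590026505773 +- 0.27417816677661283 theta target 2.49900262708402 res 0.14421420324545253 19
Ft-only W 0.19140209647909132 phi 0.6858737959989702 +- 0.12537617613612698 target 2.4557188575908224 c [0.48579846 0.61439823] res 0.04696897059206305 19
[0.115, -1.0, 4.483, 0.076, 0.213]
[0.012, -1.0, 4.65, 0.038, 0.161]
[-0.048, -1.0, 4.733, 0.043, 0.157]
[-0.154, -1.0, 4.9, -0.083, 0.014]
[-0.277, -1.0, 5.067, -0.078, -0.002]
[-0.418, -1.0, 5.233, 0.006, 0.056]
[-0.575, -1.0, 6.35, 0.006, 0.027]
[-0.727, -1.0, 6.517, -0.022, -0.029]
[-0.804, -1.0, 6.6, 0.03, 0.007]
[-0.666, 1.0, 6.767, 0.005, 0.009]
[-0.53, 1.0, 6.933, -0.074, -0.044]
[-0.398, 1.0, 7.1, 0.062, 0.116]
[-0.271, 1.0, 7.267, 0.023, 0.1]
[-0.15, 1.0, 7.433, -0.004, 0.094]
[-0.043, 1.0, 7.6, 0.058, 0.173]
[0.04, 1.0, 7.767, 0.026, 0.153]
[0.133, 1.0, 7.933, -0.054, 0.086]
[0.21, 1.0, 8.1, -0.041, 0.109]
[0.264, 1.0, 8.267, -0.01, 0.145]
```

play_rows(plan=[[-5.9, -0.5, -1.5, 0, 0, 0, -1], [-5.7, -0.5, -2.0, 0, 0, 0, -1]], grip_force=30)

```text
time_s: 8.43
eef_pos: [457.5, 212.2, 147.2]
ee_rot: [0.008, 0.718, 0.696, 0.014]
force: [9.4, 5.5, -6.0]
grip_width: 0.116
```

```bash
python3 log.py
```

```text
th 0.410 r 52.5 Ft -6.21 Fr -9.27 Fy 5.46 M [ 0.931 -1.801 -0.044] tilt 0.032 0.008 w 0.116 y 212.2 t 8.43
```

play_rows(plan=[[-5.5, -0.5, -2.5, 0, 0, 0, -1], [-5.3, -0.5, -3, 0, 0, 0, -1]])

```text
time_s: 8.6
eef_pos: [449.7, 212.7, 143.3]
ee_rot: [0.01, 0.718, 0.696, 0.019]
force: [5.1, 2.9, 1.2]
grip_width: 0.105
```

```bash
python3 log.py
```

```text
th 0.580 r 52.9 Ft -4.96 Fr -1.80 Fy 2.88 M [ 0.555 -0.974  0.018] tilt 0.042 0.012 w 0.105 y 212.7 t 8.60
```

play_rows(plan=[[-5.0, -0.5, -3.5, 0, 0, 0, -1], [-4.7, -0.5, -3.8, 0, 0, 0, -1]])

```text
time_s: 8.77
eef_pos: [442.2, 213.1, 137.5]
ee_rot: [0.012, 0.718, 0.696, 0.024]
force: [3.3, 3.6, -0.2]
grip_width: 0.096
```

```bash
python3 log.py
```

```text
th 0.762 r 53.2 Ft -2.28 Fr -2.40 Fy 3.60 M [ 0.589 -0.455  0.052] tilt 0.051 0.016 w 0.096 y 213.1 t 8.77
```

play_rows(plan=[[-4.5, -0.5, -4.2, 0, 0, 0, -1], [-1, 0, -1, 0, 0, 0, -1], [0, 0, 0, 0, 0, 0, -1]])

```text
time_s: 9.02
eef_pos: [435.7, 213.1, 132.4]
ee_rot: [0.012, 0.717, 0.696, 0.025]
force: [-0.3, -0.1, -0.4]
grip_width: -0.003
```

```bash
python3 log.py
```

```text
th 0.913 r 54.6 Ft 0.50 Fr 0.05 Fy -0.08 M [-0.018  0.029 -0.038] tilt 0.052 0.017 w -0.003 y 213.1 t 9.02
```

play_rows(plan=[[0, 0, 0, 0, 0, 0, -0.4], [0, 0, 0, 0, 0, 0, -0.4], [0, 0, 25, 0, 0.02, 0, -0.4], [0, -1, 30, 0, 0.02, 0, -0.4], [6, -1, 8, 0, 0, 0, -0.4]])

```text
time_s: 9.43
eef_pos: [439.3, 210.5, 195.2]
ee_rot: [-0.004, 0.717, 0.697, 0.006]
force: [0.5, -0.4, 0.6]
grip_width: 0.301
```

```bash
python3 log.py
```

```text
th 0.379 r 103.5 Ft -0.74 Fr 0.39 Fy -0.39 M [ 0.049 -0.028 -0.001] tilt 0.002 0.015 w 0.301 y 210.5 t 9.43
```

```bash
python3 - <<'E'
from h import *
s=sense(); T=optics.capture("top"); U=optics.capture("side"); print(proj(U,[s["eef_pos"]]),proj(T,[s["eef_pos"]]))
a=T["img"][225:305,190:290]; b=U["img"][165:245,235:335]
cv2.imwrite("pics/a4.png",np.hstack([cv2.resize(i,(400,320),interpolation=cv2.INTER_CUBIC) for i in(a,b)]))
for th in(.7,.8,.9): 
    x=[476.08,174.03,3.0958,th]; print(th,[ (proj(T,pt(x,f,q,y)).round(1).tolist(),proj(U,pt(x,f,q,y)).round(1).tolist()) for f,q,y in((0,70,0),(0,52,-52),(-np.pi/3,52,-52))])
E
```

```text
[[254.21461184 200.69484876]] [[220.05208424 279.49668717]]
0.7 [([[235.8, 282.9]], [[256.9, 212.8]]), ([[215.6, 277.5]], [[254.6, 203.8]]), ([[215.8, 256.1]], [[270.0, 196.4]])]
0.8 [([[236.0, 285.1]], [[255.4, 214.4]]), ([[215.8, 279.1]], [[253.6, 205.1]]), ([[215.6, 258.1]], [[268.4, 196.6]])]
0.9 [([[236.3, 287.0]], [[254.1, 216.2]]), ([[216.1, 280.5]], [[252.7, 206.3]]), ([[215.4, 260.2]], [[266.9, 196.8]])]
```

View pics/a4.png

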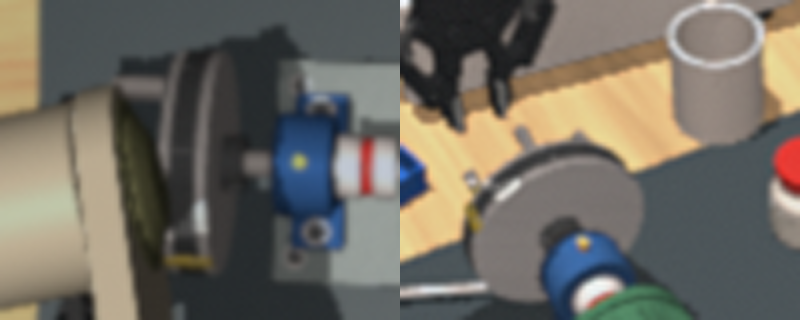

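Picture 8: the rim mark is at top px (237.5,290.5) and side px (253,219), so θ≈1.01. The fingertips appear about 5 px higher than projected, so the grip was too shallow and slid off over the stud. I'll grip the next stud (now nearly on top) about 10 mm deeper.

play_rows(plan=[[10, 0, 6, 0, 0, 0, -0.3], [15, -1, 2, 0, 0, 0, -0.3], [13, -2, 0, 0, 0, 0, -0.3], [0, 0, -2, 0.01, 0, 0, -0.3]])

```text
time_s: 9.87
eef_pos: [477.0, 207.1, 195.7]
ee_rot: [-0.009, 0.717, 0.696, 0.007]
force: [0.4, -0.3, 0.2]
grip_width: 0.35
```

play_rows(plan=[[0, 0, -15, 0, 0, 0, -0.3], [0, 0, -15, 0, 0, 0, -0.3], [0, 0, -10, 0, 0, 0, -0.3]])

```text
time_s: 10.12
eef_pos: [475.5, 206.9, 152.2]
ee_rot: [-0.01, 0.718, 0.696, 0.007]
force: [0.7, -0.0, -0.1]
grip_width: 0.35
```

```bash
python3 log.py; tail -1 log.txt | cut -c1-10; python3 -c "
from rig import sense;print(sense()['eef_pos'])"
```

```text
th 0.038 r 53.3 Ft -0.70 Fr -0.12 Fy -0.02 M [0.024 0.075 0.002] tilt -0.004 0.025 w 0.350 y 206.9 t 10.12
{"time_s":
[475.46534144 206.87754583 152.23191308]
```

play_rows(plan=[[2, 0, -6, -0.012, 0, 0, -0.3], [1, 0, -3, -0.012, 0, 0, -0.3], [0, 0, 0, 0, 0, 0, -0.3]])

```text
time_s: 10.37
eef_pos: [475.2, 206.4, 138.5]
ee_rot: [-0.003, 0.718, 0.696, -0.005]
force: [0.9, 0.1, -0.8]
grip_width: 0.351
```

play_rows(plan=[[0, 0, 0, 0, 0, 0, -1], [0, 0, 0, 0, 0, 0, -1], [0, 0, 0, 0, 0, 0, -1]], grip_force=30)

```text
time_s: 10.62
eef_pos: [474.9, 206.7, 138.6]
ee_rot: [-0.003, 0.718, 0.696, -0.005]
force: [2.7, 0.8, -5.7]
grip_width: 0.122
```

play_rows(plan=[[0, 0, 0, 0, 0, 0, -1]])

```text
time_s: 10.7
eef_pos: [474.9, 206.7, 138.6]
ee_rot: [-0.003, 0.718, 0.696, -0.005]
force: [0.9, 0.3, -4.1]
grip_width: 0.127
```

```bash
python3 log.py
```

```text
th 0.060 r 39.7 Ft -0.60 Fr -4.17 Fy 0.31 M [ 0.027 -0.238 -0.085] tilt -0.011 -0.002 w 0.127 y 206.7 t 10.70
```

```bash
echo '[[9.5,1.0472]]'>offs.json; sed -i 's/-19\*Rm\[:,2\]-7\*Rm/-19*Rm[:,2]-19*Rm/' log.py; sed -i 's/-26\*Z/-(26 if s["time_s"]<9.5 else 38)*Z/' fit.py; python3 log.py
```

```text
th 0.043 r 51.7 Ft -0.67 Fr -4.16 Fy 0.31 M [ 0.027 -0.238 -0.085] tilt -0.011 -0.002 w 0.127 y 206.7 t 10.70
```

play_rows(plan=[[-5.2, 0, -0.5, 0, 0, 0, -1], [-5.1, 0, -1, 0, 0.005, 0, -1]])

```text
time_s: 10.87
eef_pos: [467.4, 207.1, 138.1]
ee_rot: [-0.003, 0.718, 0.696, -0.003]
force: [7.9, 0.9, -2.4]
grip_width: 0.126
```

```bash
python3 log.py
```

```text
th 0.192 r 52.1 Ft -7.29 Fr -3.86 Fy 0.85 M [ 0.111 -1.428 -0.09 ] tilt -0.008 -0.001 w 0.126 y 207.1 t 10.87
```

play_rows(plan=[[-5, 0, -1.5, 0, 0.005, 0, -1], [-4.9, 0, -2, 0, 0.005, 0, -1]])

```text
time_s: 11.03
eef_pos: [460.9, 207.5, 136.9]
ee_rot: [-0.003, 0.718, 0.696, -0.002]
force: [6.6, -0.6, 3.4]
grip_width: 0.125
```

```bash
python3 log.py
```

```text
th 0.318 r 52.5 Ft -7.32 Fr 1.12 Fy -0.60 M [ 0.075 -0.988 -0.09 ] tilt -0.007 0.002 w 0.125 y 207.5 t 11.03
```

play_rows(plan=[[-4.7, 0, -2.4, 0, 0.005, 0, -1], [-4.4, 0, -2.8, 0, 0.005, 0, -1]])

```text
time_s: 11.2
eef_pos: [455.9, 207.8, 135.2]
ee_rot: [-0.003, 0.719, 0.695, 0.0]
force: [2.1, -1.0, 9.2]
grip_width: 0.124
```

```bash
python3 log.py
```

```text
th 0.420 r 52.8 Ft -5.65 Fr 7.51 Fy -1.04 M [-0.111 -0.652 -0.077] tilt -0.004 0.004 w 0.124 y 207.8 t 11.20
```

play_rows(plan=[[-5.5, -0.3, -2.4, 0, 0, 0, -1], [-5.2, -0.3, -2.9, 0, 0, 0, -1]])

```text
time_s: 11.37
eef_pos: [450.0, 208.1, 132.4]
ee_rot: [0.001, 0.719, 0.695, 0.007]
force: [10.0, 3.5, -4.1]
grip_width: 0.125
```

```bash
python3 log.py
```

```text
th 0.552 r 53.4 Ft -6.37 Fr -8.72 Fy 3.53 M [ 0.579 -1.665 -0.056] tilt 0.012 0.007 w 0.125 y 208.1 t 11.37
```

play_rows(plan=[[-4.8, -0.3, -3.4, 0, 0, 0, -1], [-4.6, -0.3, -3.8, 0, 0, 0, -1]])

```text
time_s: 11.53
eef_pos: [445.4, 208.5, 128.6]
ee_rot: [0.005, 0.719, 0.695, 0.014]
force: [10.3, 0.4, 1.1]
grip_width: 0.125
```

```bash
python3 log.py
```

```text
th 0.674 r 53.2 Ft -8.71 Fr -5.59 Fy 0.37 M [ 0.192 -1.672 -0.061] tilt 0.027 0.011 w 0.125 y 208.5 t 11.53
```

play_rows(plan=[[-4.2, -0.3, -4, 0, 0, 0, -1]])

```text
time_s: 11.62
eef_pos: [443.7, 208.6, 126.5]
ee_rot: [0.008, 0.719, 0.694, 0.017]
force: [7.0, 1.5, 3.3]
grip_width: 0.125
```

```bash
python3 log.py
```

```text
th 0.729 r 52.9 Ft -7.44 Fr -2.21 Fy 1.48 M [ 0.197 -1.413 -0.049] tilt 0.035 0.013 w 0.125 y 208.6 t 11.62
```

play_rows(plan=[[0, 0, 0, 0, 0, 0, -1], [0, 0, 0, 0, 0, 0, -1]])

```text
time_s: 11.78
eef_pos: [443.7, 208.7, 126.6]
ee_rot: [0.008, 0.719, 0.694, 0.018]
force: [2.1, 0.7, -6.4]
grip_width: 0.123
```

```bash
python3 log.py; python3 fit2.py
```

```text
th 0.728 r 53.0 Ft 2.73 Fr -6.18 Fy 0.67 M [-0.025 -0.503 -0.003] tilt 0.037 0.013 w 0.123 y 208.7 t 11.78
L 188.44991380215015 dC [-1.85120565  0.19148804] W 0.21495888946406042 phi 0.6605611194402419 +- 0.17607532770421638 theta target 2.481031534149551 res 0.1438228565905637 29
Ft-only W 0.40031513580064415 phi 0.5275794012256873 +- 0.06911724406453167 target 2.6140132523641055 c [0.43364096 0.6362689  0.70778206] res 0.08195206605660922 29
[0.115, -1.0, 4.483, 0.026, 0.266]
[0.012, -1.0, 4.65, 0.008, 0.214]
[-0.048, -1.0, 4.733, 0.024, 0.209]
[-0.154, -1.0, 4.9, -0.08, 0.067]
[-0.277, -1.0, 5.067, -0.049, 0.051]
[-0.418, -1.0, 5.233, 0.065, 0.108]
[-0.575, -1.0, 6.35, 0.024, 0.005]
[-0.727, -1.0, 6.517, 0.028, -0.051]
[-0.804, -1.0, 6.6, 0.095, -0.015]
[-0.666, 1.0, 6.767, 0.086, 0.031]
[-0.53, 1.0, 6.933, -0.021, -0.022]
[-0.398, 1.0, 7.1, 0.086, 0.138]
[-0.271, 1.0, 7.267, 0.02, 0.122]
[-0.15, 1.0, 7.433, -0.032, 0.115]
[-0.043, 1.0, 7.6, 0.008, 0.194]
[0.04, 1.0, 7.767, -0.04, 0.175]
[0.133, 1.0, 7.933, -0.138, 0.107]
[0.21, 1.0, 8.1, -0.139, 0.131]
[0.264, 1.0, 8.267, -0.117, 0.167]
[0.415, 1.0, 8.433, -0.008, 0.316]
[0.591, 1.0, 8.6, 0.019, 0.379]
[0.785, 1.0, 8.767, 0.133, 0.52]
[0.981, 1.0, 9.017, 0.263, 0.662]
[1.239, 1.0, 10.867, -0.064, 0.329]
[1.368, 1.0, 11.033, -0.052, 0.327]
[1.474, 1.0, 11.2, 0.048, 0.411]
[1.616, 1.0, 11.367, 0.048, 0.384]
[1.74, 1.0, 11.533, -0.046, 0.261]
[1.792, 1.0, 11.617, 0.029, 0.323]
```

play_rows(plan=[[0, 0, 0, 0, 0, 0, -0.4], [0, 0, 0, 0, 0, 0, -0.35], [0, 0, 25, 0, 0.018, 0, -0.35], [0, -1, 35, -0.012, 0.018, 0, -0.35], [6, -1, 14, 0, 0, 0, -0.35]])

```text
time_s: 12.2
eef_pos: [446.3, 206.3, 201.3]
ee_rot: [-0.003, 0.719, 0.695, -0.004]
force: [0.9, -0.1, 0.9]
grip_width: 0.326
```

play_rows(plan=[[15, 0, 0, 0, 0, 0, -0.35], [15, 0, 0, 0, 0, 0, -0.35], [11, 0, 0, 0, 0, 0, -0.35], [1, 0, 0, 0, 0, 0, -0.35]])

```text
time_s: 12.53
eef_pos: [491.7, 206.7, 207.5]
ee_rot: [-0.001, 0.719, 0.695, -0.001]
force: [0.2, 0.3, 0.7]
grip_width: 0.322
```

```bash
python3 -c "
from h import *
s=sense();print(s['eef_pos'],R.from_quat(np.roll(s['ee_rot'],-1)).as_matrix()[:,1:].round(3))"
```

```text
[491.7146158  206.65974282 207.52460565] [[ 0.999 -0.002]
 [-0.034  0.001]
 [-0.002 -1.   ]]
```

play_rows(plan=[[0, 0, -20, 0, 0, 0, -0.35], [0, 0, -20, 0, 0, 0, -0.35], [0, 0, -15, 0, 0, 0, -0.35], [0, 0, -6, 0, 0, 0, -0.35]])

```text
time_s: 12.87
eef_pos: [491.5, 206.9, 146.7]
ee_rot: [-0.0, 0.719, 0.695, 0.001]
force: [-0.8, -0.6, -1.0]
grip_width: 0.321
```

play_rows(plan=[[0, 0, -3, 0, 0, 0, -0.35], [0, 0, 0, 0, 0, 0, -0.35]])

```text
time_s: 13.03
eef_pos: [490.3, 206.9, 142.8]
ee_rot: [-0.001, 0.719, 0.695, -0.0]
force: [0.4, 0.2, 1.3]
grip_width: 0.322
```

play_rows(plan=[[0, 0, 0, 0, 0, 0, -1], [0, 0, 0, 0, 0, 0, -1], [0, 0, 0, 0, 0, 0, -1], [0, 0, 0, 0, 0, 0, -1]], grip_force=30)

```text
time_s: 13.37
eef_pos: [490.6, 207.0, 144.2]
ee_rot: [-0.001, 0.719, 0.695, 0.001]
force: [1.0, 0.6, -5.9]
grip_width: 0.124
```

```bash
echo '[[9.5,1.0472],[12,2.0944]]'>offs.json; python3 log.py;python3 -c "
from h import *
s=sense();print(s['eef_pos'])"
```

```text
th -0.224 r 58.6 Ft -2.29 Fr -5.55 Fy 0.57 M [ 0.11  -0.33  -0.102] tilt -0.000 0.002 w 0.124 y 207.0 t 13.37
[490.64823775 207.02061115 144.16612001]
```

play_rows(plan=[[0, 0, 0, 0, 0, 0, -0.5], [0, 0, 0, 0, 0, 0, -0.5], [0, 0, -5, 0, 0, 0, -0.5], [0, 0, -3, 0, 0, 0, -0.5], [0, 0, 0, 0, 0, 0, -0.5]])

```text
time_s: 13.78
eef_pos: [491.1, 207.3, 137.3]
ee_rot: [0.0, 0.719, 0.695, 0.002]
force: [-0.1, -0.1, 0.3]
grip_width: 0.252
```

play_rows(plan=[[0, 0, 0, 0, 0, 0, -1], [0, 0, 0, 0, 0, 0, -1], [0, 0, 0, 0, 0, 0, -1], [0, 0, 0, 0, 0, 0, -1]])

```text
time_s: 14.12
eef_pos: [490.9, 207.3, 137.4]
ee_rot: [-0.0, 0.719, 0.695, 0.001]
force: [0.1, 0.4, -0.1]
grip_width: 0.125
```

```bash
python3 log.py;python3 -c "
from h import *
s=sense();print(s['eef_pos'])"
```

```text
th -0.257 r 52.1 Ft -0.13 Fr -0.07 Fy 0.42 M [ 0.015  0.062 -0.069] tilt 0.002 0.002 w 0.125 y 207.3 t 14.12
[490.88948601 207.29322724 137.35501339]
```

play_rows(plan=[[-5.4, 0, 1.1, 0, 0.004, 0, -1], [-5.5, 0, 0.5, 0, 0.004, 0, -1]])

```text
time_s: 14.28
eef_pos: [482.5, 207.7, 139.3]
ee_rot: [-0.001, 0.719, 0.695, 0.002]
force: [6.4, 2.1, 1.0]
grip_width: 0.124
```

```bash
python3 log.py
```

```text
th -0.093 r 52.5 Ft -6.24 Fr 1.57 Fy 2.12 M [ 0.322 -1.293 -0.053] tilt 0.000 0.004 w 0.124 y 207.7 t 14.28
```

play_rows(plan=[[-5.5, 0, 0.0, 0, 0.004, 0, -1], [-5.5, 0, -0.5, 0, 0.004, 0, -1]])

```text
time_s: 14.45
eef_pos: [474.7, 208.1, 140.1]
ee_rot: [-0.001, 0.719, 0.695, 0.003]
force: [9.7, 1.4, -3.4]
grip_width: 0.121
```

```bash
python3 log.py
```

```text
th 0.056 r 53.2 Ft -9.54 Fr -3.95 Fy 1.39 M [ 0.263 -1.65  -0.113] tilt 0.003 0.006 w 0.121 y 208.1 t 14.45
```

play_rows(plan=[[-5.5, 0, -1.0, 0, 0.006, 0, -1], [-5.4, 0, -1.3, 0, 0.006, 0, -1]])

```text
time_s: 14.62
eef_pos: [467.7, 208.5, 139.8]
ee_rot: [-0.002, 0.72, 0.694, 0.004]
force: [8.9, 2.0, 1.3]
grip_width: 0.125
```

```bash
python3 log.py
```

```text
th 0.188 r 53.7 Ft -9.01 Fr -0.37 Fy 1.97 M [ 0.193 -1.52  -0.046] tilt 0.003 0.008 w 0.125 y 208.5 t 14.62
```

play_rows(plan=[[-5.4, 0, -1.6, 0, 0.008, 0, -1], [-5.2, 0, -2.0, 0, 0.008, 0, -1]])

```text
time_s: 14.78
eef_pos: [461.7, 208.8, 138.7]
ee_rot: [-0.003, 0.72, 0.694, 0.004]
force: [9.8, 0.3, 0.5]
grip_width: 0.124
```

```bash
python3 log.py
```

```text
th 0.300 r 54.1 Ft -9.48 Fr -2.40 Fy 0.26 M [-0.027 -1.888 -0.064] tilt 0.002 0.010 w 0.124 y 208.8 t 14.78
```

play_rows(plan=[[-5.6, -0.4, -2.6, -0.004, 0.008, 0, -1], [-5.5, -0.4, -3.0, -0.004, 0.008, 0, -1]])

```text
time_s: 14.95
eef_pos: [456.1, 208.9, 136.9]
ee_rot: [-0.001, 0.72, 0.694, 0.003]
force: [8.4, 2.3, 7.4]
grip_width: 0.127
```

```bash
python3 log.py
```

```text
th 0.408 r 54.3 Ft -10.60 Fr 3.45 Fy 2.26 M [ 0.276 -1.692 -0.092] tilt 0.003 0.005 w 0.127 y 208.9 t 14.95
```

play_rows(plan=[[-5.4, -0.4, -3.4, -0.004, 0.008, 0, -1], [-5.2, -0.4, -3.7, -0.004, 0.008, 0, -1]])

```text
time_s: 15.12
eef_pos: [451.5, 208.9, 134.2]
ee_rot: [0.002, 0.72, 0.694, 0.002]
force: [12.1, 1.4, 0.6]
grip_width: 0.121
```

```bash
python3 log.py
```

```text
th 0.508 r 54.0 Ft -10.85 Fr -5.36 Fy 1.38 M [ 0.207 -2.012 -0.028] tilt 0.006 0.001 w 0.121 y 208.9 t 15.12
```

play_rows(plan=[[-5.0, -0.4, -4.0, -0.004, 0.008, 0, -1], [-4.8, -0.4, -4.3, -0.004, 0.008, 0, -1]])

```text
time_s: 15.28
eef_pos: [447.2, 208.9, 130.3]
ee_rot: [0.004, 0.721, 0.693, 0.001]
force: [4.6, 0.9, 10.7]
grip_width: 0.128
```

```bash
python3 log.py
```

```text
th 0.617 r 53.1 Ft -9.94 Fr 6.09 Fy 0.88 M [ 0.138 -0.76  -0.047] tilt 0.007 -0.005 w 0.128 y 208.9 t 15.28
```

play_rows(plan=[[-4.6, -0.4, -4.6, -0.004, 0.008, 0, -1]])

```text
time_s: 15.37
eef_pos: [444.8, 208.9, 128.0]
ee_rot: [0.005, 0.721, 0.693, -0.0]
force: [3.0, 0.1, 11.7]
grip_width: 0.121
```

```bash
python3 log.py
```

```text
th 0.678 r 52.6 Ft -9.65 Fr 7.21 Fy 0.08 M [ 0.046 -0.587 -0.041] tilt 0.006 -0.007 w 0.121 y 208.9 t 15.37
```

play_rows(plan=[[4.5, -0.2, 3.4, 0, 0, 0, -1], [4.8, -0.2, 2.9, 0, 0, 0, -1]])

```text
time_s: 15.53
eef_pos: [450.6, 208.6, 133.2]
ee_rot: [0.002, 0.72, 0.694, -0.004]
force: [-11.8, 1.1, 0.3]
grip_width: 0.125
```

```bash
python3 log.py
```

```text
th 0.527 r 53.4 Ft 10.06 Fr 6.18 Fy 1.15 M [ 0.229  2.093 -0.16 ] tilt -0.002 -0.008 w 0.125 y 208.6 t 15.53
```

play_rows(plan=[[5.0, -0.2, 2.5, 0, 0, 0, -1], [5.2, -0.2, 2.1, 0, 0, 0, -1]])

```text
time_s: 15.7
eef_pos: [455.4, 208.4, 136.7]
ee_rot: [-0.003, 0.72, 0.694, -0.01]
force: [-13.3, 0.0, 6.5]
grip_width: 0.124
```

```bash
python3 log.py
```

```text
th 0.408 r 54.1 Ft 9.66 Fr 11.21 Fy 0.04 M [ 0.071  2.501 -0.064] tilt -0.019 -0.009 w 0.124 y 208.4 t 15.70
```

play_rows(plan=[[5.3, 0, 1.7, 0, 0, 0, -1], [5.4, 0, 1.3, 0, 0, 0, -1]])

```text
time_s: 15.87
eef_pos: [460.4, 208.2, 139.6]
ee_rot: [-0.009, 0.72, 0.694, -0.017]
force: [-17.6, -2.4, 11.2]
grip_width: 0.123
```

```bash
python3 log.py
```

```text
th 0.292 r 54.9 Ft 13.64 Fr 15.83 Fy -2.36 M [-0.373  3.062 -0.115] tilt -0.036 -0.011 w 0.123 y 208.2 t 15.87
```

play_rows(plan=[[5.5, 0, 0.9, 0, 0, 0, -1], [5.5, 0, 0.5, 0, 0, 0, -1]])

```text
time_s: 16.03
eef_pos: [466.4, 207.8, 142.1]
ee_rot: [-0.013, 0.719, 0.694, -0.023]
force: [-17.0, -2.5, 14.0]
grip_width: 0.125
```

```bash
python3 log.py
```

```text
th 0.167 r 55.9 Ft 14.45 Fr 16.63 Fy -2.47 M [-0.334  2.962 -0.081] tilt -0.052 -0.013 w 0.125 y 207.8 t 16.03
```

play_rows(plan=[[5.8, 0, 1.0, 0, -0.012, 0, -1], [5.8, 0, 0.6, 0, -0.012, 0, -1]])

```text
time_s: 16.2
eef_pos: [473.7, 207.5, 143.6]
ee_rot: [-0.009, 0.719, 0.695, -0.02]
force: [-13.6, -3.2, 6.9]
grip_width: 0.124
```

```bash
python3 log.py
```

```text
th 0.041 r 56.6 Ft 13.26 Fr 7.42 Fy -3.21 M [-0.304  2.43  -0.136] tilt -0.042 -0.015 w 0.124 y 207.5 t 16.20
```

play_rows(plan=[[5.8, 0, -0.2, 0, -0.012, 0, -1], [5.8, 0, -0.8, 0, -0.012, 0, -1]])

```text
time_s: 16.37
eef_pos: [481.5, 207.2, 143.2]
ee_rot: [-0.004, 0.719, 0.695, -0.016]
force: [-13.3, -2.6, 9.0]
grip_width: 0.119
```

```bash
python3 log.py; echo '[8.3]'>segs.json; sed -i 's/abs(th-prev\[0\])>.02/not 8.9<s["time_s"]<10.7 and abs(th-prev[0])>.02/' fit2.py; sed -i 's/s\["time_s"\]>prev\[1\] and/s["time_s"]>prev[1] and not 8.9<s["time_s"]<10.7 and/' fit.py; python3 fit2.py
```

```text
th -0.089 r 56.4 Ft 14.07 Fr 7.81 Fy -2.62 M [-0.336  2.357 -0.109] tilt -0.029 -0.016 w 0.119 y 207.2 t 16.37
L 190.01104899880482 dC [ 0.44344375 -0.20777906] W 0.20316823923499927 phi 0.6027512151041095 +- 0.12618131480753597 theta target 2.538841438485684 res 0.14008250915763942 42
Ft-only W 0.25633300551544463 phi 0.5150835162915437 +- 0.053476863329730416 target 2.6265091372982496 c [0.49016947 0.62056515 0.45888729 0.58820697 0.55033271] res 0.053744779785747404 42
[0.115, -1.0, 4.483, 0.058, 0.209]
[0.012, -1.0, 4.65, 0.028, 0.157]
[-0.048, -1.0, 4.733, 0.037, 0.153]
[-0.154, -1.0, 4.9, -0.081, 0.01]
[-0.277, -1.0, 5.067, -0.067, -0.006]
[-0.418, -1.0, 5.233, 0.027, 0.052]
[-0.575, -1.0, 6.35, 0.036, 0.021]
[-0.727, -1.0, 6.517, 0.018, -0.036]
[-0.804, -1.0, 6.6, 0.074, 0.001]
[-0.666, 1.0, 6.767, 0.054, 0.015]
[-0.53, 1.0, 6.933, -0.034, -0.038]
[-0.398, 1.0, 7.1, 0.092, 0.122]
[-0.271, 1.0, 7.267, 0.044, 0.106]
[-0.15, 1.0, 7.433, 0.008, 0.1]
[-0.043, 1.0, 7.6, 0.062, 0.179]
[0.04, 1.0, 7.767, 0.024, 0.16]
[0.133, 1.0, 7.933, -0.063, 0.092]
[0.21, 1.0, 8.1, -0.055, 0.115]
[0.264, 1.0, 8.267, -0.028, 0.152]
[0.415, 1.0, 8.433, -0.067, 0.138]
[0.591, 1.0, 8.6, -0.027, 0.202]
[0.785, 1.0, 8.767, 0.096, 0.343]
[1.239, 1.0, 10.867, -0.043, 0.209]
[1.368, 1.0, 11.033, -0.037, 0.207]
[1.474, 1.0, 11.2, 0.058, 0.292]
[1.616, 1.0, 11.367, 0.047, 0.264]
[1.74, 1.0, 11.533, -0.057, 0.141]
[1.792, 1.0, 11.617, 0.013, 0.203]
[2.0, 1.0, 14.283, 0.076, 0.226]
[2.152, 1.0, 14.45, -0.062, 0.055]
[2.288, 1.0, 14.617, -0.003, 0.082]
[2.407, 1.0, 14.783, 0.003, 0.059]
[2.522, 1.0, 14.95, -0.031, -0.004]
[2.624, 1.0, 15.117, -0.008, -0.008]
[2.725, 1.0, 15.283, 0.054, 0.029]
[2.782, 1.0, 15.367, 0.084, 0.045]
[2.637, -1.0, 15.533, -0.03, -0.032]
[2.52, -1.0, 15.7, -0.086, -0.059]
[2.403, -1.0, 15.867, 0.088, 0.145]
[2.274, -1.0, 16.033, 0.102, 0.19]
[2.139, -1.0, 16.2, 0.018, 0.138]
[1.998, -1.0, 16.367, 0.034, 0.184]
```

play_rows(plan=[[-5.5, 0, 0.0, 0, 0.0, 0, -1], [-5.5, 0, -1.0, 0, 0.0, 0, -1]])

```text
time_s: 16.53
eef_pos: [473.7, 207.5, 143.5]
ee_rot: [-0.002, 0.719, 0.695, -0.013]
force: [8.4, 0.2, 2.9]
grip_width: 0.127
```

```bash
python3 log.py
```

```text
th 0.055 r 56.5 Ft -8.51 Fr 2.46 Fy 0.24 M [ 0.209 -1.675 -0.024] tilt -0.021 -0.014 w 0.127 y 207.5 t 16.53
```

play_rows(plan=[[-5.5, 0, -1.5, 0, 0.004, 0, -1], [-5.5, 0, -2.0, 0, 0.004, 0, -1]])

```text
time_s: 16.7
eef_pos: [467.7, 207.8, 143.1]
ee_rot: [-0.0, 0.72, 0.694, -0.009]
force: [8.7, 0.3, 3.7]
grip_width: 0.124
```

```bash
python3 log.py
```

```text
th 0.166 r 56.9 Ft -9.18 Fr 2.25 Fy 0.32 M [ 0.038 -1.717  0.003] tilt -0.014 -0.012 w 0.124 y 207.8 t 16.70
```

play_rows(plan=[[-5.5, 0, -2.2, 0, 0.006, 0, -1], [-5.5, 0, -2.6, 0, 0.006, 0, -1]])

```text
time_s: 16.87
eef_pos: [462.3, 208.2, 142.2]
ee_rot: [0.001, 0.72, 0.694, -0.006]
force: [7.2, 1.0, 6.7]
grip_width: 0.124
```

```bash
python3 log.py
```

```text
th 0.266 r 57.2 Ft -8.71 Fr 4.55 Fy 1.01 M [ 0.027 -1.39  -0.045] tilt -0.008 -0.010 w 0.124 y 208.2 t 16.87
```

play_rows(plan=[[-5.3, 0, -2.9, 0, 0.006, 0, -1], [-5.2, 0, -3.1, 0, 0.006, 0, -1]])

```text
time_s: 17.03
eef_pos: [457.9, 208.5, 140.8]
ee_rot: [0.002, 0.72, 0.694, -0.003]
force: [5.3, 0.5, 9.9]
grip_width: 0.126
```

```bash
python3 log.py; python3 fit2.py | head -2
```

```text
th 0.351 r 57.3 Ft -8.40 Fr 7.43 Fy 0.54 M [-0.044 -1.176 -0.064] tilt -0.001 -0.007 w 0.126 y 208.5 t 17.03
L 191.55510248264466 dC [ 2.23996277 -0.34127883] W 0.19955252610344124 phi 0.5298093621757157 +- 0.12058291868770146 theta target 2.6117832914140777 res 0.13964102900851538 46
Ft-only W 0.2551875055270112 phi 0.5066135762605883 +- 0.052811907124245355 target 2.6349790773292048 c [0.49250571 0.61923209 0.45701754 0.58818825 0.54728016] res 0.05234537503702698 46
```

play_rows(plan=[[-5.6, 0, -4.0, 0, 0.006, 0, -1], [-5.5, 0, -4.2, 0, 0.006, 0, -1]])

```text
time_s: 17.2
eef_pos: [452.8, 208.8, 137.5]
ee_rot: [0.004, 0.72, 0.694, 0.0]
force: [5.7, 1.2, 11.1]
grip_width: 0.122
```

```bash
python3 log.py
```

```text
th 0.460 r 56.4 Ft -10.02 Fr 7.37 Fy 1.17 M [-0.038 -1.169 -0.069] tilt 0.005 -0.005 w 0.122 y 208.8 t 17.20
```

play_rows(plan=[[-2, 0, -1, 0, 0, 0, -1], [0, 0, 0, 0, 0, 0, -1], [0, 0, 0, 0, 0, 0, -1], [0, 0, 0, 0, 0, 0, -1]], grip_force=40)

```text
time_s: 17.53
eef_pos: [452.8, 208.8, 137.5]
ee_rot: [0.006, 0.72, 0.694, 0.003]
force: [0.9, 1.0, -3.1]
grip_width: 0.119
```

```bash
python3 log.py; python3 fit2.py | head -2; python3 - <<'E'
from h import *
s=sense();print(s["eef_pos"],s["dq"]); T=optics.capture("top"); U=optics.capture("side")
a=T["img"][225:305,190:290]; b=U["img"][165:245,235:335]
cv2.imwrite("pics/a5.png",np.hstack([cv2.resize(i,(400,320),interpolation=cv2.INTER_CUBIC) for i in(a,b)]))
for th in(2.4,2.6,2.8): 
    x=[476.08,174.03,3.0958,th]; print(th,[ (proj(T,pt(x,f,q,y)).round(1).tolist(),proj(U,pt(x,f,q,y)).round(1).tolist()) for f,q,y in((-2*np.pi/3,70,0),(-np.pi/3,70,0),(-np.pi,52,-52),(-np.pi,70,0))])
E
```

```text
th 0.463 r 56.5 Ft 0.55 Fr -3.20 Fy 0.99 M [ 0.141 -0.332 -0.001] tilt 0.013 -0.003 w 0.119 y 208.8 t 17.53
L 191.62997562089495 dC [ 2.34895329 -0.34160506] W 0.19868095297003868 phi 0.5275605191181698 +- 0.11877303771842845 theta target 2.614032134471623 res 0.13816277373438693 47
Ft-only W 0.25515883481760554 phi 0.5065095093805855 +- 0.052224126522472825 target 2.635083144209208 c [0.49253951 0.61921129 0.4569823  0.58817546 0.54724539] res 0.051807455409278926 47
[452.84523702 208.82129515 137.53410358] [-0.00132448 -0.0005472   0.00057925  0.00010796  0.00094572 -0.00034575]
2.4 [([[235.3, 272.7]], [[264.0, 207.0]]), ([[238.0, 292.6]], [[250.9, 224.3]]), ([[217.1, 249.3]], [[275.5, 197.1]]), ([[237.7, 244.4]], [[285.6, 203.4]])]
2.6 [([[235.4, 278.1]], [[260.1, 209.7]]), ([[238.8, 293.2]], [[250.8, 227.6]]), ([[216.4, 252.5]], [[272.9, 196.5]]), ([[236.9, 248.8]], [[282.0, 202.6]])]
2.8 [([[235.8, 283.0]], [[256.8, 212.9]]), ([[239.8, 292.7]], [[251.6, 230.6]]), ([[215.8, 256.2]], [[269.9, 196.4]]), ([[236.2, 253.9]], [[277.9, 202.5]])]
```

View pics/a5.png

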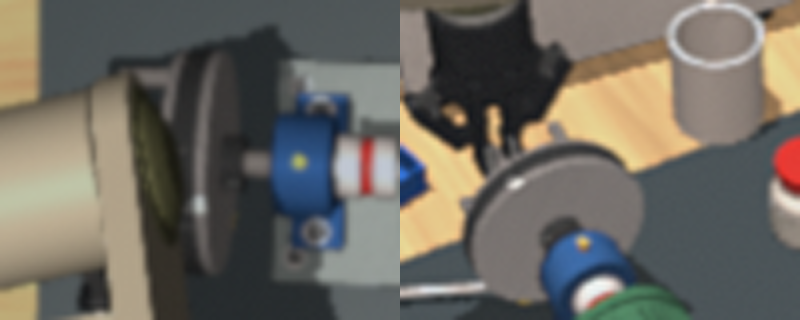

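Picture 9: the fingers hold the stud, and the next stud's tip at side px (274,197) gives θ≈2.5. Kinematics gives 2.60, and the fits put the target at 2.61 and 2.64. The allowed error is 0.30 rad and the screwdriver hasn't moved, so I'll hand in.

```bash
python3 - <<'E'
from rig import sense, ctrl
s=sense(); print(s["time_s"],s["grip_width"],s["force"],s["eef_pos"]); print(ctrl.finish_job())
E
```

```text
17.6333 0.12128103029130576 [ 0.88703253  0.0484722  -2.09916083] [452.80816629 208.80921095 137.51669896]
the job is handed in; nothing more can be done
None
```

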